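Make up the milk-and-sugar tray and the seasoning tray

TASK

Make up two serving trays from the stock on the counter: on the round tray stand the milk jug in the round recess and the square lidded tub in the square recess; on the long tray stand the ramekin in the wide middle recess, with the salt shaker in one end recess and the pepper mill in the other. Everything stands upright and flat on the tray floor inside its recess, and the plastic tasting cup with the spoon in it and the amber jar stay where they are.

Things in the scene. Friction and masses are not known exactly. Their poses are not given: they have to be found in the camera images.
- round_tray: Round steel tray, 210 mm across, fixed, yaw within 30 deg. Origin: centre of its underside, z up. Floor 3 mm above the table; thin ribs and rim stand 4 mm above the floor (7 mm above the table). Round recess, 70 mm across inside, centred at tray (x 0, y +50 mm); square recess, 70 x 70 mm inside, sides along tray x and y, at (0, -50 mm). Recesses have black pads. Left or right, long tray opposite.
- long_tray: Rectangular steel tray, 105 mm (x) by 250 mm (y), fixed, yaw within 12 deg. Origin: centre of its underside, z up. Floor 3 mm above the table, ribs and rim 7 mm above the table. Three black-padded round recesses in a row along y: a wide one, 78 mm across inside, at the tray's centre, two narrow ones, 58 mm across inside, at tray (x 0, y +82 mm) and (0, -82 mm).
- ramekin: White ceramic ramekin, an open round dish with almost straight sides: 60 mm across at the foot, 62 mm at the rim, 44 mm high, wall 4 mm, about 0.15 kg. Origin at the centre of its underside, z up. 
- shaker: Steel salt shaker: upright cylinder 42 mm across, straight up to 56 mm, with a domed top with small dark holes, 73 mm high in all, about 0.12 kg. Origin at the centre of its underside, z up. 
- mill: Small dark wooden pepper mill: cylinder 42 mm across up to 48 mm high, then a narrow neck and a round head with a steel bead on top, 94 mm high in all, about 0.12 kg. Origin at the centre of its underside, z up. 
- jug: Small open steel milk jug: straight round body 54 mm across, 62 mm high, wall 3 mm, about 0.2 kg. Thin loop handle on its +y side out to 54 mm from the axis, small lip on its -y side out to 34 mm; grip across its x. The handle starts within 30 deg of world +y. Origin at the centre of its underside, z up.
- tub: White square lidded plastic tub, 54 x 54 mm (sides along its x and y), closed lid fixed on, 47 mm high plus a grey knob 16 mm across and 8 mm high; about 0.16 kg. Origin at the centre of its underside, z up. 
- cup: Bystander: open white plastic tasting cup, tapered, 38 mm across at the foot, 52 mm at the rim, 58 mm high, with a thin steel spoon handle leaning out of it over its +x side to 43 mm from the axis and 88 mm high. It stands among the stock and belongs to neither set. Origin at the centre of its underside, z up.
- jar: Bystander: amber glass jar with a black cap, 50 mm across, 65 mm high, standing between the two trays. Origin at the centre of its underside, z up. 
Things that resemble listed ones, but are neither listed nor needed, are in the scene too. What is shaped like the tub but purple or yellow is not meant.

How it is judged:
At the end, for the whole second after the job is handed in: Jug and tub in the round tray's recesses, ramekin in the long tray's middle, shaker and mill at its two ends (one each): each within 12 mm of its recess centre along both tray axes, foot within 2.5 mm of the tray floor, tilt under 0.06 rad, at rest (x of jug in the frame of round_tray between -0.012 and 0.012 m and y of jug in the frame of round_tray between 0.038 and 0.062 m and x of tub in the frame of round_tray between -0.012 and 0.012 m and y of tub in the frame of round_tray between -0.062 and -0.038 m and x of ramekin in the frame of long_tray between -0.012 and 0.012 m and y of ramekin in the frame of long_tray between -0.012 and 0.012 m and ((x of shaker in the frame of long_tray between -0.012 and 0.012 m and y of shaker in the frame of long_tray between 0.07 and 0.094 m and x of mill in the frame of long_tray between -0.012 and 0.012 m and y of mill in the frame of long_tray between -0.094 and -0.07 m) or (x of shaker in the frame of long_tray between -0.012 and 0.012 m and y of shaker in the frame of long_tray between -0.094 and -0.07 m and x of mill in the frame of long_tray between -0.012 and 0.012 m and y of mill in the frame of long_tray between 0.07 and 0.094 m)) and z of jug in the frame of round_tray between 0 and 0.0055 m and angle between each of jug, tub, ramekin, shaker, mill's own z axis and vertical below 0.06 rad and linear speed of each of jug, tub, ramekin, shaker, mill below 0.02 m/s and angular speed of each of jug, tub, ramekin, shaker, mill below 0.2 rad/s and z of tub in the frame of round_tray between 0 and 0.0055 m and z of ramekin in the frame of long_tray between 0 and 0.0055 m and z of shaker in the frame of long_tray between 0 and 0.0055 m and z of mill in the frame of long_tray between 0 and 0.0055 m); the robot touches nothing.
It fails at once if the tasting cup is pushed more than 25 mm or tipped over (distance of cup from where it was at the start of the episode above 0.025 m or angle between cup's own z axis and vertical above 0.6 rad).
It fails at once if the amber jar is pushed more than 25 mm or tipped over (distance of jar from where it was at the start of the episode above 0.025 m or angle between jar's own z axis and vertical above 0.6 rad).
It also fails if it takes over 128 s, if anything falls off the work surface, if the arm or the gripper's body presses on something with over 40 N, if the wrist force passes 120 N, or if a joint passes its speed limit or range.

ROBOT

A 6-joint arm with a two-finger parallel gripper is mounted at the origin on the work surface. World frame = base frame: x ahead of the robot, y to its left, z up, the work surface at z = 0. Lengths are in m, angles in rad, forces in N, time in s.
With the tool pointing down it reaches from about 0.35 to 0.85 m from the base axis. Payload 8.1 kg.
Tool frame: the origin (TCP) lies on the mounting face of the last link; the fingertips stand 186 mm ahead of it and the grasp point (between the pads) lies 167 mm ahead of it; z points along the fingers, y is the line along which they close (so a half turn about z gives the same grasp; the last joint's range is limited). The gripper opens to 93 mm and grips with 3 to 60 N. Pads are 15 mm wide; open, the fingers measure 128 mm over their backs; the gripper's body (75 mm by 188 mm) begins 65 mm behind the grasp point.
Start: joints at [1.038, 0.13, 1.488, -0, 1.523, -0.085], TCP at [0.26, 0.541, 0.405] pointing down, gripper open.
Joint ranges: [-2.96, 2.96], [-0.89, 2.26], [0.02, 2.5], [-1.34, 4.48], [0, 2.73], [-2.66, 2.66]. Speed limits (rad/s): [2.39, 2.39, 2.79, 3.14, 3.14, 3.14].

INTERFACE

Orientations are given as a rotation vector (axis times angle).
In Python, from plant import * gives the robot as it stands. The module is installed in compiled form; this text tells all that it offers.
- The arm moves only by the tool arm_command, never from a script. Its argument "increments" is a list of rows, each a list of 6 numbers: the shift along the tool's x, y, z in units of 0.2 m (1.0 is 0.2 m), then the turn, a rotation vector about the tool's x, y, z in units of pi rad (1.0 is pi rad). A call has exactly 5 rows; each row is the pose to reach, as a shift and turn from the pose commanded when the call began, along the tool's axes at that moment, turning the shorter way round; what a row does not reach only later rows make up. A row lasts 1/8 s, in which the tool goes at most 62.5 mm and 10.7 degrees, less where a joint would pass 70% of its speed; a pose out of reach is approached as far as the arm can. A call with a number of a shift or a turn outside -1 to 1 is refused whole. A call with a gripper value outside its range is refused whole. "fingers" is the closure, from -1 (fully open) to 1 (shut), set as the call begins (left out, the last holds). The fingers move at their own pace and stop on an object; "force" is the grip in N (left out, the last holds). Time passes only in rows, so rows that repeat a pose let the fingers close, or fill a call up. It gives the time, the measured TCP pose, the force, the opening and the grip force at its end, in the units of the state.
- read_state(): the state, without advancing time (a new reading comes with each control period).
- read_camera(name): name is "scene" or "side" or "wrist"; returns a dict with "image" (420x560x3 uint8, red, green, blue), "fx", "fy", "cx", "cy" (pixels), "k1" (the pictures are not rectified: a ray, as slopes to the right and down, at radius r is drawn at 1 + k1 r^2 times it, then the intrinsics apply), "T" (4x4, takes a point from camera to world coordinates). Camera axes: x right, y down, z forward; pixel columns grow to the right and rows downward; lengths in m; the calibration is good to about 2 mm. A picture is of the moment at which its call begins. There is no depth.
- close_job(): hands the job in; it is judged then, once.
The state is a dict: "t": time; "q": joint angles; "dq": joint speeds; "joint_torque": joint torques, N m; "tool_pos": TCP position; "orientation": TCP orientation; "force": force on the tool from outside, world axes, zero at the start; "wrist_torque": the same for the moment, N m; "opening": finger opening in m; "gripper_force": force on a finger pad.
Only numpy, scipy, OpenCV 4.12 (cv2) and the standard library are available. Lean on these libraries where they do the work, as an engineer would, in place of code of your own. Each camera call takes 0.05 s, during which the arm holds its last target. There are 200 camera calls.

## Working session

There is one attempt and no reset: what is moved stays moved. The work goes in short steps, Python scripts to look and compute and a tool call to move; the robot and the scene stay as the last step left them, time stands still between calls to the robot, and variables do not carry over. Pictures are saved under pics/ and viewed, at most 14 in all, crops included, and the job is handed in when it is done.

Besides the shell and the picture viewer there is one more tool, called after ">>>" by a JSON object that holds its "fn" and its "kwargs", one argument or row to a line. arm_command: Moves the arm, as the interface text tells. Shifts and turns lie within -1 to 1; 1 stands for 0.2 m of shift or pi rad of turn. Its arguments: {"type":"object","properties":{"increments":{"type":"array","items":{"type":"array","items":{"type":"number","minimum":-1,"maximum":1}}},"fingers":{"type":"number"},"force":{"type":"number"}},"required":["increments"]}

```bash
mkdir -p pics; cat > h.py <<'E'
from plant import *
import numpy as np, cv2
from scipy.spatial.transform import Rotation as R
def snap(name,fn):
    c=read_camera(name); cv2.imwrite('pics/'+fn+'.png',c['image'][:,:,::-1])
    np.savez('pics/'+fn+'.npz',**c); return c
def load(fn): return dict(np.load('pics/'+fn+'.npz'))
def p2w(c,u,v,z):
    K=np.array([[c['fx'],0,c['cx']],[0,c['fy'],c['cy']],[0,0,1.]])
    x,y=(u-c['cx'])/c['fx'],(v-c['cy'])/c['fy']
    a,b=x,y
    for _ in range(30):
        s=1+c['k1']*(a*a+b*b); a,b=x/s,y/s
    d=c['T'][:3,:3]@[a,b,1]; o=c['T'][:3,3]
    return o+d*(z-o[2])/d[2]
def w2p(c,p):
    q=c['T'][:3,:3].T@(np.array(p)-c['T'][:3,3]); a,b=q[0]/q[2],q[1]/q[2]
    s=1+c['k1']*(a*a+b*b); return c['cx']+c['fx']*a*s,c['cy']+c['fy']*b*s
E
python3 - <<'E'
from h import *
for n in('scene','side','wrist'):
    c=snap(n,n+'0'); print(n,c['fx'],c['k1'],c['T'].round(3).tolist())
s=read_state();print(s)
E
```

```text
scene 401.9422722382161 -0.053116968518875964 [[0.484, 0.542, -0.687, 1.119], [0.875, -0.304, 0.377, -0.267], [-0.004, -0.784, -0.621, 0.511], [0.0, 0.0, 0.0, 1.0]]
side 481.14218317426736 -0.02668146735691732 [[-0.993, -0.097, 0.074, 0.531], [-0.121, 0.727, -0.676, 0.639], [0.012, -0.68, -0.733, 0.762], [0.0, 0.0, 0.0, 1.0]]
wrist 338.37268262758545 0.026007851626732314 [[0.432, 0.871, 0.235, 0.193], [0.902, -0.417, -0.114, 0.573], [-0.002, 0.261, -0.965, 0.384], [0.0, 0.0, 0.0, 1.0]]
{'t': 0.15, 'q': array([ 1.03758948e+00,  1.30974506e-01,  1.48901090e+00, -5.21463852e-07,
        1.52299634e+00, -8.53966044e-02]), 'dq': array([-0.00056278, -0.00227459, -0.00233922, -0.00013154, -0.00165126,
       -0.0018088 ]), 'joint_torque': array([ 4.36087748e-04, -5.60477793e+01, -4.92330730e+01,  7.68388482e-02,
        3.06134415e-02, -7.27253564e-05]), 'tool_pos': array([0.25968689, 0.5407018 , 0.40394613]), 'orientation': array([-6.97461954e-01, -3.06275913e+00,  2.07840993e-03]), 'force': array([0.10826553, 0.16286749, 0.5092701 ]), 'wrist_torque': array([0.00414781, 0.01893726, 0.02212557]), 'gripper_force': 0.0, 'opening': 0.09256473650919049}
```

View pics/scene0.png

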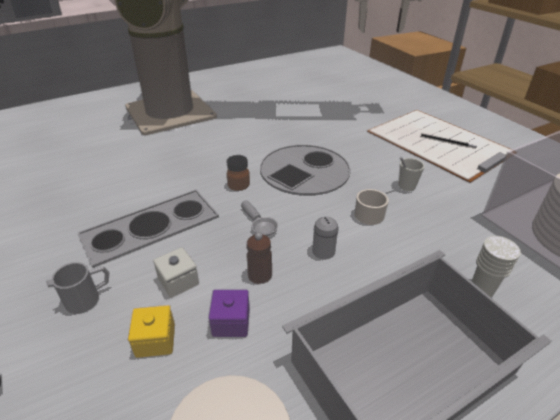

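View pics/side0.png

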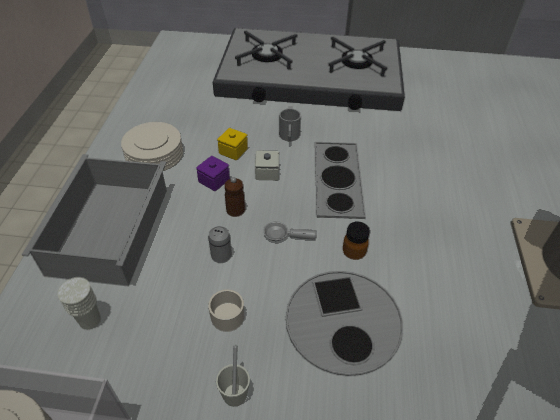

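The side view shows:
- the jug at (290,123), handle towards the camera
- the white tub at (267,164), with purple (213,172) and yellow (233,143) decoys
- the mill at (235,198)
- the shaker at (220,245)
- the ramekin at (227,310)
- the cup with spoon at (233,384)
- the jar at (356,240)
- the round tray at (344,320) and the long tray at (339,180)

Lookalikes are the stacked cups (85,303) and the plates (151,143). A scoop lies at (290,233).

Next I'll make a table-plane ortho image for measuring.

```bash
python3 - <<'E'
from h import *
c=load('side0')
for n,u,v,z in [('jug',290,137,0),('tub',267,177,0),('mill',235,213,0),('shaker',220,259,0),('ram',227,325,0),('cup',233,398,0),('jar',356,254,0),('rt',344,320,.003),('sq',338,297,.003),('rd',352,344,.003),('lm',338,178,.003),('l1',337,154,.003),('l2',340,203,.003)]:
    print(n,p2w(c,u,v,z).round(3))
# ortho 1.6 px/mm?: x .30...0.72 ; y -0.35..0.35, z=0.003; image: right=+y? down=-x
s=1000/0.75*0.8/0.8
for cam in('side','scene'):
    c=load(cam+'0'); W,H=800,560; k=1000.
    yy,xx=np.meshgrid(np.arange(W),np.arange(H))
    X=0.25+xx/k; Y=-0.4+yy/k
    P=np.stack([X,Y,0*X+.003],-1)@np.eye(3)-c['T'][:3,3]; q=P@c['T'][:3,:3]
    a,b=q[...,0]/q[...,2],q[...,1]/q[...,2]; f=1+c['k1']*(a*a+b*b)
    o=cv2.remap(c['image'],(c['cx']+c['fx']*a*f).astype('f4'),(c['cy']+c['fy']*b*f).astype('f4'),1)
    cv2.imwrite('pics/ortho_%s.png'%cam,o[:,:,::-1])
E
```

```text
jug [ 0.608 -0.331  0.   ]
tub [ 0.645 -0.175  0.   ]
mill [ 0.698 -0.053  0.   ]
shaker [0.706 0.073 0.   ]
ram [0.664 0.216 0.   ]
cup [0.629 0.344 0.   ]
jar [0.437 0.026 0.   ]
rt [0.458 0.182 0.003]
sq [0.47  0.134 0.003]
rd [0.442 0.227 0.003]
lm [ 0.482 -0.191  0.003]
l1 [ 0.487 -0.277  0.003]
l2 [ 0.474 -0.111  0.003]
```

View pics/ortho_side.png

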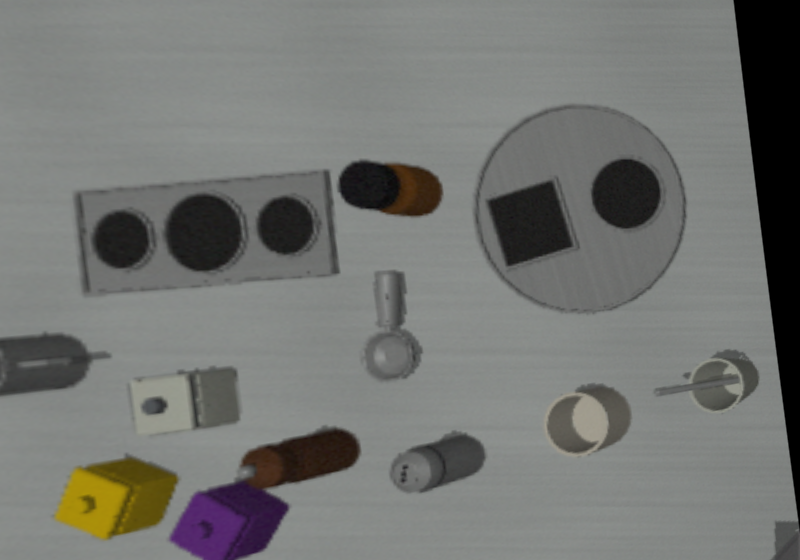

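View pics/ortho_scene.png

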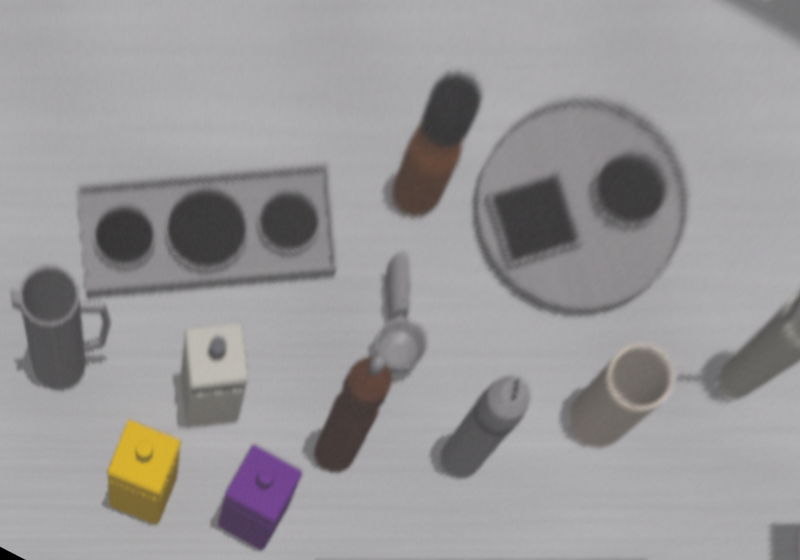

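Ortho images map as x = 0.25 + row/1000, y = (col−400)/1000. The two views agree on these positions:

| Thing | x | y | Note |
|---|---|---|---|
| round tray | 0.457 | 0.181 | yaw 17° |
| long tray | 0.4795 | −0.195 | yaw 5° |
| ramekin | 0.6645 | 0.2005 | |
| shaker | 0.705 | 0.062 | |
| mill | 0.6995 | −0.0635 | |
| tub | 0.648 | −0.189 | yaw 4.5° |
| jug | 0.612 | −0.339 | yaw about 10° |

I'll turn the tool to line up with the world axes and look from close by.

>>> {"fn": "arm_command", "kwargs": {
  "increments": [
    [-0.2,0,0,0,0,0.056],
    [-0.4,0,0,0,0,0.112],
    [-0.6,0,0,0,0,0.168],
    [-0.8,0,0,0,0,0.224],
    [-1,0,0,0,0,0.28]
  ],
  "fingers": -1,
  "force": 20
}}

```text
t: 0.78
tool_pos: [0.4411, 0.4535, 0.4043]
orientation: [-1.942, -2.469, 0.001]
force: [-0.4, -0.4, -0.3]
opening: 0.0929
gripper_force: 0.0
```

```bash
cat >> h.py <<'E'
def plan(x,y,z,head):
    "increment from the present (commanded ~ measured) pose to TCP x,y,z with tool y at heading (deg)"
    s=read_state(); A=R.from_rotvec(s['orientation']); h=np.radians(head)
    ty=np.array([np.cos(h),np.sin(h),0]); tz=np.array([0,0,-1.]); B=R.from_matrix(np.stack([np.cross(ty,tz),ty,tz],1))
    d=A.inv().apply(np.array([x,y,z])-s['tool_pos'])/.2
    r=(A.inv()*B).as_rotvec()/np.pi
    a=A.as_matrix()[:,1]
    print(s['t'].__round__(2),s['tool_pos'].round(4),'head',np.degrees(np.arctan2(a[1],a[0])).round(2),'opening',round(s['opening'],4),'inc',d.round(4),r.round(4))
E
python3 -c "
from h import *
plan(.6645,.2005,.35,0)"
```

```text
0.78 [0.4411 0.4535 0.4043] head 13.62 opening 0.0929 inc [-1.4926  0.788   0.2716] [-0.0002  0.0001  0.0756]
```

>>> {"fn": "arm_command", "kwargs": {
  "increments": [
    [-0.2,0.158,0.054,0,0,0.0152],
    [-0.4,0.316,0.108,0,0,0.0304],
    [-0.6,0.474,0.162,0,0,0.0456],
    [-0.8,0.632,0.216,0,0,0.0608],
    [-1,0.79,0.27,0,0,0.0756]
  ]
}}

```text
t: 1.4
tool_pos: [0.6427, 0.297, 0.3499]
orientation: [-2.216, -2.226, 0.001]
force: [-0.1, 0.5, 0.5]
opening: 0.0932
gripper_force: 0.0
```

```bash
python3 -c "
from h import *
plan(.6645,.2005,.35,0)
c=snap('wrist','w1')
for n,p in dict(ram=(.6645,.2005,.044),ramfoot=(.6645,.2005,0),rec=(.442,.229,.003),sq=(.471,.133,.003)).items(): print(n,np.round(w2p(c,p)))
print(c['T'].round(3))
"
```

```text
1.4 [0.6427 0.297  0.3499] head 0.25 opening 0.0932 inc [-4.831e-01  1.071e-01 -4.000e-04] [-0.0002  0.      0.0014]
ram [306. 298.]
ramfoot [303. 276.]
rec [ 88. 251.]
sq [127. 332.]
[[ 1.     0.005  0.     0.641]
 [ 0.005 -0.965 -0.262  0.371]
 [-0.001  0.262 -0.965  0.33 ]
 [ 0.     0.     0.     1.   ]]
```

View pics/w1.png

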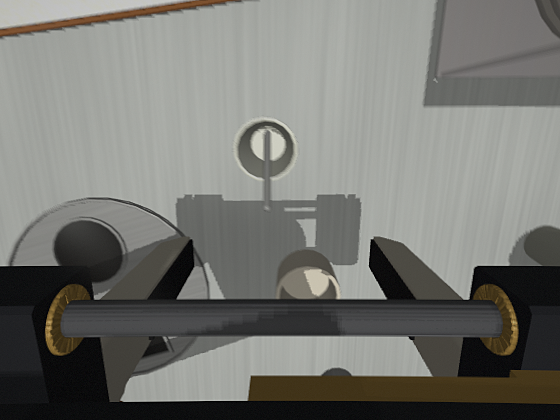

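The wrist view shows the round recess at (88,251), exactly as predicted. The ramekin rim is at about (308,275) and the cup's spoon points towards the ramekin at (267,207). Positions confirmed, so I'll grasp the ramekin.

>>> {"fn": "arm_command", "kwargs": {
  "increments": [
    [-0.12,0.03,0,0,0,0.001],
    [-0.24,0.06,0,0,0,0.0014],
    [-0.36,0.09,0,0,0,0.0014],
    [-0.483,0.107,0,0,0,0.0014],
    [-0.483,0.107,0,0,0,0.0014]
  ]
}}

```text
t: 2.08
tool_pos: [0.6638, 0.1994, 0.3512]
orientation: [2.222, 2.22, 0.0]
force: [1.0, 0.4, -0.2]
opening: 0.0931
gripper_force: 0.0
```

>>> {"fn": "arm_command", "kwargs": {
  "increments": [
    [0,0,0.2,0,0,0],
    [0,0,0.4,0,0,0],
    [0,0,0.6,0,0,0],
    [0,0,0.775,0,0,0],
    [0,0,0.775,0,0,0]
  ]
}}

```text
t: 2.7
tool_pos: [0.6614, 0.2019, 0.1917]
orientation: [-2.216, -2.221, 0.01]
force: [-0.6, 0.2, 0.4]
opening: 0.093
gripper_force: 0.0
```

>>> {"fn": "arm_command", "kwargs": {
  "increments": [
    [0,0,0,0,0,0],
    [0,0,0,0,0,0],
    [0,0,0,0,0,0],
    [0,0,0,0,0,0],
    [0,0,0,0,0,0]
  ],
  "fingers": 1,
  "force": 20
}}

```text
t: 3.32
tool_pos: [0.6643, 0.2019, 0.1975]
orientation: [2.219, 2.222, 0.004]
force: [0.2, -0.1, 6.8]
opening: 0.0624
gripper_force: 20.0
```

>>> {"fn": "arm_command", "kwargs": {
  "increments": [
    [0,0,-0.15,0,0,0],
    [0,0,-0.35,0,0,0],
    [0,0,-0.55,0,0,0],
    [0,0,-0.775,0,0,0],
    [0,0,-0.775,0,0,0]
  ]
}}

```text
t: 3.95
tool_pos: [0.6647, 0.202, 0.3564]
orientation: [2.217, 2.22, 0.011]
force: [0.9, 0.6, -1.0]
opening: 0.0619
gripper_force: 20.0
```

>>> {"fn": "arm_command", "kwargs": {
  "increments": [
    [-0.18,-0.09,0,0,0,0],
    [-0.4,-0.18,0,0,0,0],
    [-0.6,-0.28,0,0,0,0],
    [-0.8,-0.37,0,0,0,0],
    [-0.99,-0.46,0,0,0,0]
  ]
}}

```text
t: 4.58
tool_pos: [0.5705, 0.0024, 0.3488]
orientation: [-2.219, -2.222, 0.003]
force: [0.5, -1.1, -2.1]
opening: 0.0621
gripper_force: 20.0
```

>>> {"fn": "arm_command", "kwargs": {
  "increments": [
    [-0.2,-0.09,0,0,0,0],
    [-0.42,-0.2,0,0,0,0],
    [-0.64,-0.3,0,0,0,0],
    [-0.85,-0.4,0,0,0,0],
    [-0.99,-0.465,0,0,0,0]
  ]
}}

```text
t: 5.2
tool_pos: [0.4776, -0.1959, 0.349]
orientation: [-2.22, -2.22, 0.002]
force: [0.6, 0.1, -1.3]
opening: 0.0621
gripper_force: 20.0
```

```bash
python3 -c "
from h import *
plan(.4795,-.195,.20,0)
c=snap('side','s1');plan(.4795,-.195,.20,0)
i=c['image'][80:330,200:450];cv2.imwrite('pics/s1c.png',cv2.resize(i,None,fx=2,fy=2)[:,:,::-1])
"
```

```text
5.2 [ 0.4776 -0.1959  0.349 ] head 0.01 opening 0.0621 inc [0.004  0.0113 0.745 ] [-0.0007 -0.0003  0.0001]
5.25 [ 0.4767 -0.1982  0.349 ] head -0.05 opening 0.0621 inc [0.0166 0.0165 0.745 ] [-0.001   0.0003 -0.0003]
```

View pics/s1c.png

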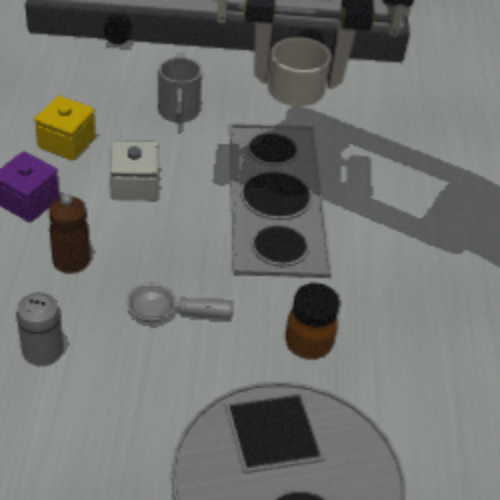

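The ramekin hangs upright in the gripper over the far end of the side view at crop (300,70). I'll descend and settle before the last stretch.

>>> {"fn": "arm_command", "kwargs": {
  "increments": [
    [0,0,0.15,0,0,0],
    [0.005,0.005,0.35,0,0,0],
    [0.01,0.01,0.55,0,0,0],
    [0.01,0.01,0.65,0,0,0],
    [0.01,0.01,0.65,0,0,0]
  ]
}}

```text
t: 5.88
tool_pos: [0.4795, -0.1915, 0.2174]
orientation: [-2.215, -2.219, 0.003]
force: [0.3, -0.1, -0.9]
opening: 0.062
gripper_force: 20.0
```

>>> {"fn": "arm_command", "kwargs": {
  "increments": [
    [0,0,0,0,0,0],
    [0,0,0,0,0,0],
    [0,0,0,0,0,0],
    [0,0,0,0,0,0],
    [0,0,0,0,0,0]
  ]
}}

```text
t: 6.5
tool_pos: [0.4812, -0.1926, 0.221]
orientation: [2.22, 2.223, 0.0]
force: [-0.6, 0.2, -2.3]
opening: 0.0622
gripper_force: 20.0
```

```bash
python3 -c "
from h import *
plan(.4795,-.195,.199,0)
"
```

```text
6.5 [ 0.4812 -0.1926  0.221 ] head 0.08 opening 0.0622 inc [-0.0122 -0.0084  0.1098] [0.0001 0.     0.0004]
```

>>> {"fn": "arm_command", "kwargs": {
  "increments": [
    [-0.005,-0.005,0.03,0,0,0],
    [-0.01,-0.008,0.06,0,0,0],
    [-0.012,-0.008,0.09,0,0,0],
    [-0.012,-0.008,0.11,0,0,0],
    [-0.012,-0.008,0.11,0,0,0]
  ]
}}

```text
t: 7.12
tool_pos: [0.4793, -0.1951, 0.1996]
orientation: [-2.219, -2.222, 0.002]
force: [-9.5, 2.8, 14.9]
opening: 0.0623
gripper_force: 20.0
```

>>> {"fn": "arm_command", "kwargs": {
  "increments": [
    [0,0,0,0,0,0],
    [0,0,0,0,0,0],
    [0,0,0,0,0,0],
    [0,0,0,0,0,0],
    [0,0,0,0,0,0]
  ],
  "fingers": -1
}}

```text
t: 7.75
tool_pos: [0.4795, -0.1949, 0.1987]
orientation: [-2.22, -2.223, 0.0]
force: [-0.2, -0.8, -0.9]
opening: 0.0928
gripper_force: 0.0
```

>>> {"fn": "arm_command", "kwargs": {
  "increments": [
    [0,0,-0.1,0,0,0],
    [0,0,-0.3,0,0,0],
    [0,0,-0.5,0,0,0],
    [0,0,-0.7,0,0,0],
    [0,0,-0.75,0,0,0]
  ]
}}

```text
t: 8.38
tool_pos: [0.4803, -0.1953, 0.352]
orientation: [2.216, 2.219, 0.002]
force: [-0.2, -0.3, 0.2]
opening: 0.0931
gripper_force: 0.0
```

>>> {"fn": "arm_command", "kwargs": {
  "increments": [
    [0.12,0.1,0,0,0,0],
    [0.25,0.22,0,0,0,0],
    [0.4,0.35,0,0,0,0],
    [0.52,0.46,0,0,0,0],
    [0.64,0.56,0,0,0,0]
  ]
}}

```text
t: 9.0
tool_pos: [0.5917, -0.0657, 0.3469]
orientation: [-2.218, -2.222, 0.002]
force: [-0.0, -0.1, 0.9]
opening: 0.093
gripper_force: 0.0
```

>>> {"fn": "arm_command", "kwargs": {
  "increments": [
    [0.13,0.12,0,0,0,0],
    [0.28,0.25,0,0,0,0],
    [0.45,0.4,0,0,0,0],
    [0.58,0.52,0,0,0,0],
    [0.64,0.56,0,0,0,0]
  ]
}}

```text
t: 9.62
tool_pos: [0.7036, 0.0629, 0.3466]
orientation: [-2.217, -2.223, 0.003]
force: [-0.4, 0.0, -0.5]
opening: 0.0929
gripper_force: 0.0
```

>>> {"fn": "arm_command", "kwargs": {
  "increments": [
    [0,0,0,0,0,0],
    [0,0,0,0,0,0],
    [0,0,0,0,0,0],
    [0,0,0,0,0,0],
    [0,0,0,0,0,0]
  ]
}}

```text
t: 10.25
tool_pos: [0.703, 0.061, 0.349]
orientation: [2.22, 2.222, 0.0]
force: [-1.1, 0.1, -0.7]
opening: 0.0933
gripper_force: 0.0
```

```bash
python3 -c "
from h import *
plan(.705,.062,.203,0)
c=snap('side','s2')
i=c['image'][80:330,200:450];cv2.imwrite('pics/s2c.png',cv2.resize(i,None,fx=2,fy=2)[:,:,::-1])
for p in [(.4795,-.195,.047),(.4795,-.195,.003)]:print(np.round((np.array(w2p(c,p))-[200,80])*2))
"
```

```text
10.25 [0.703 0.061 0.349] head 0.06 opening 0.0933 inc [0.0051 0.0096 0.7301] [0.0001 0.     0.0003]
[282. 165.]
[278. 194.]
```

View pics/s2c.png

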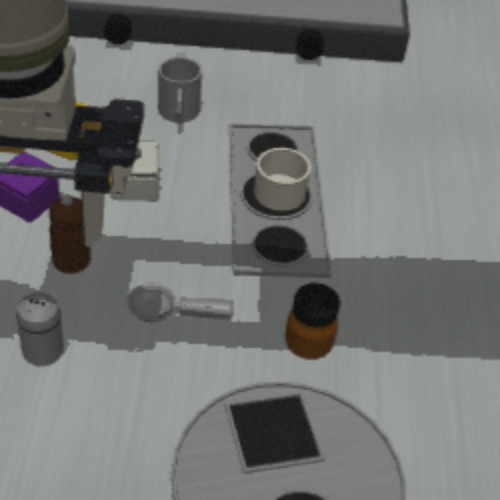

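The ramekin's rim is at crop (282,165), exactly where a centred ramekin should appear. Next is the shaker, into the +y end.

>>> {"fn": "arm_command", "kwargs": {
  "increments": [
    [0.005,0.01,0.15,0,0,0],
    [0.005,0.01,0.35,0,0,0],
    [0.005,0.01,0.55,0,0,0],
    [0.005,0.01,0.73,0,0,0],
    [0.005,0.01,0.73,0,0,0]
  ]
}}

```text
t: 10.92
tool_pos: [0.7031, 0.0623, 0.1984]
orientation: [-2.216, -2.219, 0.009]
force: [-0.6, 0.3, 0.3]
opening: 0.0926
gripper_force: 0.0
```

>>> {"fn": "arm_command", "kwargs": {
  "increments": [
    [0,0,0,0,0,0],
    [0,0,0,0,0,0],
    [0,0,0,0,0,0],
    [0,0,0,0,0,0],
    [0,0,0,0,0,0]
  ],
  "fingers": 1,
  "force": 20
}}

```text
t: 11.55
tool_pos: [0.7052, 0.0624, 0.203]
orientation: [2.22, 2.223, 0.0]
force: [-0.7, -0.5, -0.7]
opening: 0.0475
gripper_force: 0.0
```

>>> {"fn": "arm_command", "kwargs": {
  "increments": [
    [0,0,0,0,0,0],
    [0,0,0,0,0,0],
    [0,0,0,0,0,0],
    [0,0,0,0,0,0],
    [0,0,0,0,0,0]
  ]
}}

```text
t: 12.18
tool_pos: [0.7053, 0.0624, 0.2029]
orientation: [2.22, 2.223, 0.0]
force: [1.3, -0.3, 2.1]
opening: 0.0417
gripper_force: 20.0
```

```bash
python3 -c "
from h import *
plan(.473,-.112,.35,0)
"
```

```text
12.18 [0.7053 0.0624 0.2029] head 0.08 opening 0.0417 inc [-0.8704 -1.1623 -0.736 ] [0.0001 0.     0.0004]
```

>>> {"fn": "arm_command", "kwargs": {
  "increments": [
    [0,0,-0.15,0,0,0],
    [0,0,-0.35,0,0,0],
    [0,0,-0.55,0,0,0],
    [0,0,-0.735,0,0,0],
    [0,0,-0.735,0,0,0]
  ]
}}

```text
t: 12.8
tool_pos: [0.7061, 0.0625, 0.3541]
orientation: [2.217, 2.22, 0.007]
force: [-0.0, -0.1, -0.6]
opening: 0.0415
gripper_force: 20.0
```

>>> {"fn": "arm_command", "kwargs": {
  "increments": [
    [-0.08,-0.1,0,0,0,0],
    [-0.16,-0.22,0,0,0,0],
    [-0.25,-0.34,0,0,0,0],
    [-0.34,-0.46,0,0,0,0],
    [-0.435,-0.58,0,0,0,0]
  ]
}}

```text
t: 13.42
tool_pos: [0.5878, -0.0252, 0.3472]
orientation: [-2.218, -2.221, 0.003]
force: [0.6, 0.1, -1.5]
opening: 0.0416
gripper_force: 20.0
```

>>> {"fn": "arm_command", "kwargs": {
  "increments": [
    [-0.1,-0.12,0,0,0,0],
    [-0.2,-0.26,0,0,0,0],
    [-0.3,-0.4,0,0,0,0],
    [-0.38,-0.52,0,0,0,0],
    [-0.435,-0.58,0,0,0,0]
  ]
}}

```text
t: 14.05
tool_pos: [0.472, -0.1123, 0.3479]
orientation: [-2.219, -2.221, 0.002]
force: [0.5, -0.4, -0.8]
opening: 0.0417
gripper_force: 20.0
```

>>> {"fn": "arm_command", "kwargs": {
  "increments": [
    [0,0,0.1,0,0,0],
    [0,0,0.28,0,0,0],
    [0,0,0.46,0,0,0],
    [0,0,0.6,0,0,0],
    [0,0,0.62,0,0,0]
  ]
}}

```text
t: 14.68
tool_pos: [0.472, -0.1113, 0.2227]
orientation: [-2.216, -2.219, 0.004]
force: [-1.8, 0.6, -1.7]
opening: 0.0417
gripper_force: 20.0
```

>>> {"fn": "arm_command", "kwargs": {
  "increments": [
    [0,0,0,0,0,0],
    [0,0,0,0,0,0],
    [0,0,0,0,0,0],
    [0,0,0,0,0,0],
    [0,0,0,0,0,0]
  ]
}}

```text
t: 15.3
tool_pos: [0.4735, -0.112, 0.226]
orientation: [2.22, 2.223, 0.0]
force: [-0.5, 0.8, -1.4]
opening: 0.0416
gripper_force: 20.0
```

```bash
python3 -c "
from h import *
plan(.473,-.112,.2065,0)
"
```

```text
15.3 [ 0.4735 -0.112   0.226 ] head 0.08 opening 0.0416 inc [-0.0002 -0.0025  0.0977] [0.0002 0.0001 0.0005]
```

>>> {"fn": "arm_command", "kwargs": {
  "increments": [
    [0,0,0.03,0,0,0],
    [0,-0.002,0.06,0,0,0],
    [0,-0.002,0.085,0,0,0],
    [0,-0.002,0.097,0,0,0],
    [0,-0.002,0.097,0,0,0]
  ]
}}

```text
t: 15.92
tool_pos: [0.473, -0.1119, 0.2062]
orientation: [-2.22, -2.223, 0.0]
force: [-0.2, 0.6, -1.6]
opening: 0.0413
gripper_force: 20.0
```

>>> {"fn": "arm_command", "kwargs": {
  "increments": [
    [0,0,0,0,0,0],
    [0,0,0,0,0,0],
    [0,0,0,0,0,0],
    [0,0,0,0,0,0],
    [0,0,0,0,0,0]
  ],
  "fingers": -1
}}

```text
t: 16.55
tool_pos: [0.473, -0.1119, 0.2064]
orientation: [2.22, 2.223, 0.0]
force: [0.1, -0.2, 0.1]
opening: 0.0867
gripper_force: 0.0
```

>>> {"fn": "arm_command", "kwargs": {
  "increments": [
    [0,0,-0.1,0,0,0],
    [0,0,-0.3,0,0,0],
    [0,0,-0.5,0,0,0],
    [0,0,-0.7,0,0,0],
    [0,0,-0.717,0,0,0]
  ]
}}

```text
t: 17.18
tool_pos: [0.4741, -0.1123, 0.3536]
orientation: [2.216, 2.219, 0.004]
force: [-0.5, 0.6, -0.2]
opening: 0.0929
gripper_force: 0.0
```

>>> {"fn": "arm_command", "kwargs": {
  "increments": [
    [0.02,0.1,0,0,0,0],
    [0.04,0.22,0,0,0,0],
    [0.07,0.34,0,0,0,0],
    [0.1,0.46,0,0,0,0],
    [0.12,0.566,0,0,0,0]
  ]
}}

```text
t: 17.8
tool_pos: [0.5866, -0.0874, 0.3481]
orientation: [-2.218, -2.222, 0.002]
force: [-0.3, -0.7, 0.9]
opening: 0.093
gripper_force: 0.0
```

>>> {"fn": "arm_command", "kwargs": {
  "increments": [
    [0.03,0.12,0,0,0,0],
    [0.06,0.26,0,0,0,0],
    [0.09,0.4,0,0,0,0],
    [0.11,0.52,0,0,0,0],
    [0.12,0.566,0,0,0,0]
  ]
}}

```text
t: 18.42
tool_pos: [0.6999, -0.0633, 0.3478]
orientation: [-2.218, -2.222, 0.002]
force: [-0.2, 0.2, -0.1]
opening: 0.0929
gripper_force: 0.0
```

>>> {"fn": "arm_command", "kwargs": {
  "increments": [
    [0,0,0,0,0,0],
    [0,0,0,0,0,0],
    [0,0,0,0,0,0],
    [0,0,0,0,0,0],
    [0,0,0,0,0,0]
  ]
}}

```text
t: 19.05
tool_pos: [0.6992, -0.0637, 0.35]
orientation: [2.22, 2.223, 0.0]
force: [-0.3, -0.2, -0.7]
opening: 0.0931
gripper_force: 0.0
```

```bash
python3 -c "
from h import *
plan(.6995,-.0635,.205,0)
c=snap('wrist','w2')
for n,p in dict(mill=(.6995,-.0635,.094),tub=(.648,-.189,.047),tubk=(.648,-.189,.055)).items(): print(n,np.round(w2p(c,p)))
"
```

```text
19.05 [ 0.6992 -0.0637  0.35  ] head 0.07 opening 0.0931 inc [0.001  0.0013 0.7251] [0.0001 0.     0.0004]
mill [284. 216.]
tub [229. 326.]
tubk [228. 331.]
```

View pics/w2.png

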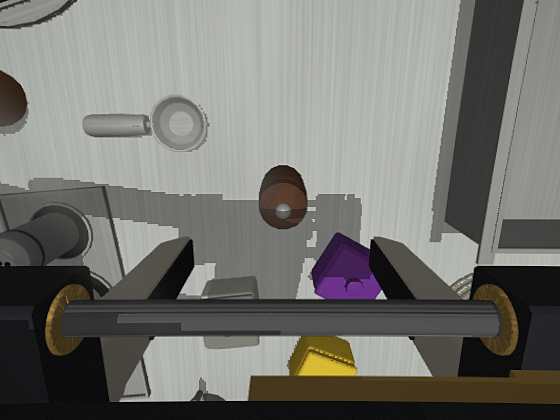

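The mill bead is at (283,211), about 3 mm further +y than predicted. The purple tub's nearest corner is at (340,233), so I'll check finger clearance.

```bash
python3 -c "
from h import *
c=load('w2')
for a in [(283,211,.094),(340,233,.047),(312,272,.047),(380,270,.047),(204,277,.047),(257,276,.047)]: print(a,p2w(c,*a).round(4))
"
```

```text
(283, 211, 0.094) [ 0.6991 -0.06    0.094 ]
(340, 233, 0.047) [ 0.7499 -0.0942  0.047 ]
(312, 272, 0.047) [ 0.7261 -0.1322  0.047 ]
(380, 270, 0.047) [ 0.788  -0.1299  0.047 ]
(204, 277, 0.047) [ 0.6271 -0.1374  0.047 ]
(257, 276, 0.047) [ 0.6757 -0.1363  0.047 ]
```

>>> {"fn": "arm_command", "kwargs": {
  "increments": [
    [0.012,0,0.1,0,0,0],
    [0.012,0,0.3,0,0,0],
    [0.012,0,0.5,0,0,0],
    [0.012,0,0.66,0,0,0],
    [0.012,0,0.725,0,0,0]
  ]
}}

```text
t: 19.73
tool_pos: [0.6976, -0.0608, 0.2002]
orientation: [-2.216, -2.22, 0.005]
force: [-0.7, 0.4, 0.6]
opening: 0.0929
gripper_force: 0.0
```

>>> {"fn": "arm_command", "kwargs": {
  "increments": [
    [0,0,0,0,0,0],
    [0,0,0,0,0,0],
    [0,0,0,0,0,0],
    [0,0,0,0,0,0],
    [0,0,0,0,0,0]
  ],
  "fingers": 1
}}

```text
t: 20.35
tool_pos: [0.6995, -0.0612, 0.2053]
orientation: [2.219, 2.223, 0.001]
force: [0.2, -0.8, -0.9]
opening: 0.0473
gripper_force: 0.0
```

>>> {"fn": "arm_command", "kwargs": {
  "increments": [
    [0,0,0,0,0,0],
    [0,0,0,0,0,0],
    [0,0,0,0,0,0],
    [0,0,0,0,0,0],
    [0,0,0,0,0,0]
  ]
}}

```text
t: 20.98
tool_pos: [0.6995, -0.0612, 0.205]
orientation: [2.22, 2.223, 0.0]
force: [-0.1, 0.8, 3.4]
opening: 0.0414
gripper_force: 20.0
```

```bash
python3 -c "
from h import *
plan(.487,-.2765,.35,0)
"
```

```text
20.98 [ 0.6995 -0.0612  0.205 ] head 0.08 opening 0.0414 inc [-1.075  -1.0635 -0.7254] [0.0001 0.     0.0005]
```

>>> {"fn": "arm_command", "kwargs": {
  "increments": [
    [0,0,-0.15,0,0,0],
    [0,0,-0.35,0,0,0],
    [0,0,-0.55,0,0,0],
    [0,0,-0.725,0,0,0],
    [0,0,-0.725,0,0,0]
  ]
}}

```text
t: 21.6
tool_pos: [0.7002, -0.0613, 0.3536]
orientation: [2.216, 2.22, 0.006]
force: [0.4, -0.3, -1.3]
opening: 0.0415
gripper_force: 20.0
```

>>> {"fn": "arm_command", "kwargs": {
  "increments": [
    [-0.1,-0.1,0,0,0,0],
    [-0.2,-0.2,0,0,0,0],
    [-0.31,-0.31,0,0,0,0],
    [-0.42,-0.42,0,0,0,0],
    [-0.537,-0.532,0,0,0,0]
  ]
}}

```text
t: 22.22
tool_pos: [0.5917, -0.1691, 0.3469]
orientation: [-2.217, -2.221, 0.003]
force: [0.2, -0.5, -0.8]
opening: 0.0415
gripper_force: 20.0
```

>>> {"fn": "arm_command", "kwargs": {
  "increments": [
    [-0.12,-0.12,0,0,0,0],
    [-0.25,-0.25,0,0,0,0],
    [-0.38,-0.38,0,0,0,0],
    [-0.49,-0.49,0,0,0,0],
    [-0.538,-0.532,0,0,0,0]
  ]
}}

```text
t: 22.85
tool_pos: [0.4854, -0.2772, 0.3476]
orientation: [-2.219, -2.219, 0.001]
force: [0.7, 0.0, -1.0]
opening: 0.0414
gripper_force: 20.0
```

>>> {"fn": "arm_command", "kwargs": {
  "increments": [
    [0,0,0.1,0,0,0],
    [0,0,0.28,0,0,0],
    [0,0,0.46,0,0,0],
    [0,0,0.58,0,0,0],
    [0,0,0.6,0,0,0]
  ]
}}

```text
t: 23.48
tool_pos: [0.4861, -0.2745, 0.2257]
orientation: [-2.214, -2.22, 0.001]
force: [-0.4, 0.6, -1.9]
opening: 0.0414
gripper_force: 20.0
```

>>> {"fn": "arm_command", "kwargs": {
  "increments": [
    [0,0,0,0,0,0],
    [0,0,0,0,0,0],
    [0,0,0,0,0,0],
    [0,0,0,0,0,0],
    [0,0,0,0,0,0]
  ]
}}

```text
t: 24.1
tool_pos: [0.4869, -0.2766, 0.2301]
orientation: [2.219, 2.223, 0.0]
force: [0.5, 0.3, -1.5]
opening: 0.0414
gripper_force: 20.0
```

```bash
python3 -c "
from h import *
plan(.487,-.2765,.2085,0)
"
```

```text
24.1 [ 0.4869 -0.2766  0.2301] head 0.08 opening 0.0414 inc [0.0006 0.0003 0.108 ] [0.0002 0.0001 0.0004]
```

>>> {"fn": "arm_command", "kwargs": {
  "increments": [
    [0,0,0.03,0,0,0],
    [0,0,0.06,0,0,0],
    [0,0,0.09,0,0,0],
    [0,0,0.108,0,0,0],
    [0,0,0.108,0,0,0]
  ]
}}

```text
t: 24.72
tool_pos: [0.4869, -0.2765, 0.208]
orientation: [-2.22, -2.223, 0.0]
force: [-0.6, -0.6, -1.0]
opening: 0.0417
gripper_force: 20.0
```

>>> {"fn": "arm_command", "kwargs": {
  "increments": [
    [0,0,0,0,0,0],
    [0,0,0,0,0,0],
    [0,0,0,0,0,0],
    [0,0,0,0,0,0],
    [0,0,0,0,0,0]
  ],
  "fingers": -1
}}

```text
t: 25.35
tool_pos: [0.4869, -0.2765, 0.2081]
orientation: [2.22, 2.223, 0.0]
force: [0.1, 0.6, 0.9]
opening: 0.0869
gripper_force: 0.0
```

>>> {"fn": "arm_command", "kwargs": {
  "increments": [
    [0,0,-0.1,0,0,0],
    [0,0,-0.3,0,0,0],
    [0,0,-0.5,0,0,0],
    [0,0,-0.65,0,0,0],
    [0,0,-0.708,0,0,0]
  ]
}}

```text
t: 25.98
tool_pos: [0.4874, -0.2768, 0.3536]
orientation: [2.216, 2.219, 0.001]
force: [0.2, -0.9, -1.0]
opening: 0.0934
gripper_force: 0.0
```

>>> {"fn": "arm_command", "kwargs": {
  "increments": [
    [0.08,0.15,0,0,0,-0.005],
    [0.18,0.32,0,0,0,-0.01],
    [0.28,0.5,0,0,0,-0.015],
    [0.38,0.7,0,0,0,-0.02],
    [0.437,0.805,0,0,0,-0.025]
  ]
}}

```text
t: 26.6
tool_pos: [0.649, -0.1874, 0.3488]
orientation: [-2.128, -2.309, 0.0]
force: [-0.4, -0.4, -0.3]
opening: 0.0932
gripper_force: 0.0
```

>>> {"fn": "arm_command", "kwargs": {
  "increments": [
    [0,0,0,0,0,0],
    [0,0,0,0,0,0],
    [0,0,0,0,0,0],
    [0,0,0,0,0,0],
    [0,0,0,0,0,0]
  ]
}}

```text
t: 27.22
tool_pos: [0.6474, -0.1892, 0.35]
orientation: [2.131, 2.308, 0.0]
force: [-0.6, 0.3, -0.2]
opening: 0.0931
gripper_force: 0.0
```

```bash
python3 -c "
from h import *
plan(.648,-.189,.195,4.5)
c=snap('wrist','w3')
i=c['image'][150:300,150:430]
i=np.vstack([cv2.resize(i,(560,300)),load('side0')['image'][0:1,0:560]*0])
d=snap('side','s3')['image'][80:230,200:450]
cv2.imwrite('pics/c3.png',np.vstack([i,cv2.resize(d,(500,300),interpolation=2) if 0 else cv2.copyMakeBorder(cv2.resize(d,(497,298)),0,0,0,63,0)])[:,:,::-1])
c2=load('s3')
for p in [(.648,-.189,.047),(.648,-.189,.055)]: print('wristcrop',(np.array(w2p(c,p))-[150,150])*2)
for p in [(.4795,-.195,.047),(.473,-.112,.076),(.487,-.2765,.097)]: print('sidecrop',(np.array(w2p(c2,p))-[200,80])*1.99+[0,301])
"
```

```text
27.23 [ 0.6474 -0.1892  0.35  ] head 4.55 opening 0.0931 inc [0.001  0.0028 0.7749] [0.0001 0.     0.0003]
wristcrop [266.88481465  98.8634395 ]
wristcrop [267.00325011 103.67417058]
sidecrop [280.62463844 465.22986059]
sidecrop [287.38039936 496.56236466]
sidecrop [280.94749313 385.61466751]
```

View pics/c3.png

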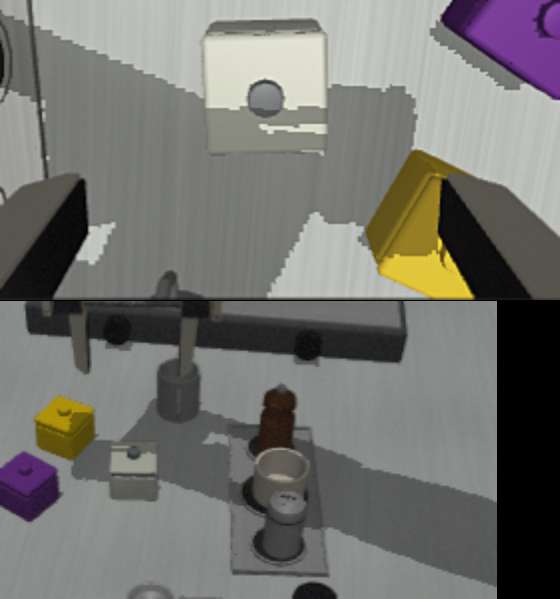

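The tub (top half of the picture) sits square to the gripper with its knob at (266,98), about 2 mm towards +y. In the lower half, the mill, ramekin and shaker stand in the long tray at their predicted positions. I'll grasp the tub.

>>> {"fn": "arm_command", "kwargs": {
  "increments": [
    [0.01,0.003,0.1,0,0,0],
    [0.01,0.003,0.3,0,0,0],
    [0.01,0.003,0.5,0,0,0],
    [0.01,0.003,0.7,0,0,0],
    [0.01,0.003,0.77,0,0,0]
  ]
}}

```text
t: 27.95
tool_pos: [0.6462, -0.1859, 0.1907]
orientation: [-2.126, -2.304, 0.004]
force: [-0.1, 0.2, -0.7]
opening: 0.0929
gripper_force: 0.0
```

>>> {"fn": "arm_command", "kwargs": {
  "increments": [
    [0,0,0,0,0,0],
    [0,0,0,0,0,0],
    [0,0,0,0,0,0],
    [0,0,0,0,0,0],
    [0,0,0,0,0,0]
  ],
  "fingers": 1
}}

```text
t: 28.58
tool_pos: [0.6485, -0.187, 0.1969]
orientation: [2.13, 2.307, 0.001]
force: [-2.3, 0.4, 5.2]
opening: 0.0538
gripper_force: 19.9
```

>>> {"fn": "arm_command", "kwargs": {
  "increments": [
    [0,0,0,0,0,0],
    [0,0,0,0,0,0],
    [0,0,0,0,0,0],
    [0,0,0,0,0,0],
    [0,0,0,0,0,0]
  ]
}}

```text
t: 29.2
tool_pos: [0.6485, -0.187, 0.1969]
orientation: [2.13, 2.308, 0.001]
force: [-1.1, 0.5, 6.1]
opening: 0.054
gripper_force: 19.9
```

```bash
python3 -c "
from h import *
plan(.471,.133,.35,17)
"
```

```text
29.2 [ 0.6485 -0.187   0.1969] head 4.58 opening 0.054 inc [ 1.6653 -0.756  -0.7675] [ 0.0004  0.0002 -0.069 ]
```

>>> {"fn": "arm_command", "kwargs": {
  "increments": [
    [0,0,-0.15,0,0,0],
    [0,0,-0.35,0,0,0],
    [0,0,-0.55,0,0,0],
    [0,0,-0.77,0,0,0],
    [0,0,-0.77,0,0,0]
  ]
}}

```text
t: 29.82
tool_pos: [0.6493, -0.1873, 0.3549]
orientation: [2.126, 2.303, 0.005]
force: [1.3, 0.8, -2.1]
opening: 0.0542
gripper_force: 19.9
```

>>> {"fn": "arm_command", "kwargs": {
  "increments": [
    [0.15,-0.07,0,0,0,0],
    [0.3,-0.14,0,0,0,0],
    [0.48,-0.22,0,0,0,0],
    [0.66,-0.3,0,0,0,0],
    [0.833,-0.378,0,0,0,0]
  ]
}}

```text
t: 30.45
tool_pos: [0.5582, -0.0257, 0.3474]
orientation: [-2.129, -2.307, 0.003]
force: [0.1, 0.6, -2.0]
opening: 0.0541
gripper_force: 19.9
```

>>> {"fn": "arm_command", "kwargs": {
  "increments": [
    [0.18,-0.08,0,0,0,-0.014],
    [0.37,-0.17,0,0,0,-0.028],
    [0.57,-0.26,0,0,0,-0.042],
    [0.74,-0.34,0,0,0,-0.056],
    [0.833,-0.378,0,0,0,-0.069]
  ]
}}

```text
t: 31.08
tool_pos: [0.4692, 0.1346, 0.3476]
orientation: [-1.864, -2.526, 0.003]
force: [0.0, -0.3, -1.4]
opening: 0.054
gripper_force: 19.9
```

>>> {"fn": "arm_command", "kwargs": {
  "increments": [
    [0,0,0.1,0,0,0],
    [0,0,0.28,0,0,0],
    [0,0,0.46,0,0,0],
    [0,0,0.6,0,0,0],
    [0,0,0.64,0,0,0]
  ]
}}

```text
t: 31.7
tool_pos: [0.4688, 0.1329, 0.2181]
orientation: [-1.866, -2.522, 0.007]
force: [0.0, -0.5, -2.5]
opening: 0.0537
gripper_force: 19.9
```

>>> {"fn": "arm_command", "kwargs": {
  "increments": [
    [0,0,0,0,0,0],
    [0,0,0,0,0,0],
    [0,0,0,0,0,0],
    [0,0,0,0,0,0],
    [0,0,0,0,0,0]
  ]
}}

```text
t: 32.33
tool_pos: [0.4709, 0.1332, 0.2221]
orientation: [1.868, 2.525, 0.001]
force: [0.7, 0.2, -1.7]
opening: 0.0539
gripper_force: 19.9
```

```bash
python3 -c "
from h import *
plan(.471,.133,.2,17)
c=snap('side','s4')
i=c['image'][180:400,240:460];cv2.imwrite('pics/s4c.png',cv2.resize(i,None,fx=2.5,fy=2.5)[:,:,::-1])
"
```

```text
32.33 [0.4709 0.1332 0.2221] head 17.0 opening 0.0539 inc [-1.200e-03 -1.000e-04  1.105e-01] [0.0002 0.     0.    ]
```

View pics/s4c.png

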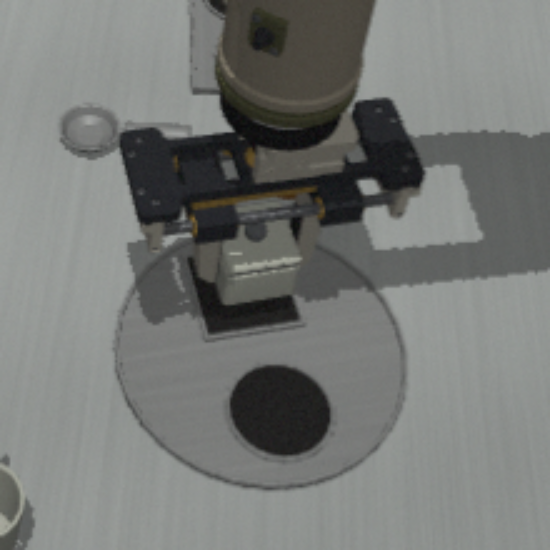

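The tub hangs aligned over the square recess, crop (255,290). I'll lower, release and go on to the jug.

>>> {"fn": "arm_command", "kwargs": {
  "increments": [
    [0,0,0.03,0,0,0],
    [0,0,0.06,0,0,0],
    [0,0,0.09,0,0,0],
    [0,0,0.11,0,0,0],
    [0,0,0.11,0,0,0]
  ]
}}

```text
t: 33.0
tool_pos: [0.4708, 0.1332, 0.1996]
orientation: [-1.868, -2.525, 0.0]
force: [-0.2, 0.0, -1.7]
opening: 0.0539
gripper_force: 19.9
```

>>> {"fn": "arm_command", "kwargs": {
  "increments": [
    [0,0,0,0,0,0],
    [0,0,0,0,0,0],
    [0,0,0,0,0,0],
    [0,0,0,0,0,0],
    [0,0,0,0,0,0]
  ],
  "fingers": -1
}}

```text
t: 33.62
tool_pos: [0.4708, 0.1332, 0.1998]
orientation: [1.869, 2.525, 0.0]
force: [-0.8, 0.5, -0.2]
opening: 0.0925
gripper_force: 0.0
```

>>> {"fn": "arm_command", "kwargs": {
  "increments": [
    [0,0,-0.1,0,0,0],
    [0,0,-0.3,0,0,0],
    [0,0,-0.5,0,0,0],
    [0,0,-0.7,0,0,0],
    [0,0,-0.75,0,0,0]
  ]
}}

```text
t: 34.25
tool_pos: [0.4717, 0.1334, 0.3529]
orientation: [1.866, 2.522, 0.006]
force: [0.5, 1.8, -0.7]
opening: 0.0933
gripper_force: 0.0
```

>>> {"fn": "arm_command", "kwargs": {
  "increments": [
    [-0.12,0,0,0,0,0],
    [-0.28,0,0,0,0,0],
    [-0.46,0,0,0,0,0],
    [-0.64,0,0,0,0,0],
    [-0.82,0,0,0,0,0]
  ]
}}

```text
t: 34.88
tool_pos: [0.5187, -0.0247, 0.3482]
orientation: [-1.868, -2.524, 0.001]
force: [-0.1, 0.6, -0.1]
opening: 0.0931
gripper_force: 0.0
```

>>> {"fn": "arm_command", "kwargs": {
  "increments": [
    [-0.17,0,0,0,0,0],
    [-0.34,0,0,0,0,0],
    [-0.5,0,0,0,0,0],
    [-0.66,0,0,0,0,0],
    [-0.82,0,0,0,0,0]
  ]
}}

```text
t: 35.5
tool_pos: [0.5666, -0.1814, 0.348]
orientation: [-1.867, -2.524, 0.001]
force: [0.6, -0.1, 1.3]
opening: 0.093
gripper_force: 0.0
```

>>> {"fn": "arm_command", "kwargs": {
  "increments": [
    [-0.18,0,0,0,0,0.01],
    [-0.37,0,0,0,0,0.02],
    [-0.56,0,0,0,0,0.03],
    [-0.74,-0.01,0,0,0,0.039],
    [-0.82,-0.015,0,0,0,0.039]
  ]
}}

```text
t: 36.12
tool_pos: [0.6115, -0.3397, 0.3477]
orientation: [-2.02, -2.403, 0.001]
force: [-0.2, -0.5, -0.5]
opening: 0.0929
gripper_force: 0.0
```

>>> {"fn": "arm_command", "kwargs": {
  "increments": [
    [0,0,0,0,0,0],
    [0,0,0,0,0,0],
    [0,0,0,0,0,0],
    [0,0,0,0,0,0],
    [0,0,0,0,0,0]
  ]
}}

```text
t: 36.75
tool_pos: [0.6119, -0.3377, 0.35]
orientation: [2.019, 2.407, 0.0]
force: [-1.2, -0.3, 0.3]
opening: 0.093
gripper_force: 0.0
```

```bash
python3 -c "
from h import *
plan(.612,-.339,.203,10)
c=snap('wrist','w4')
i=cv2.resize(c['image'][130:300,150:430],(560,340))
c2=snap('side','s5');d=cv2.resize(c2['image'][260:390,270:494],(448,260));d=cv2.copyMakeBorder(d,0,0,0,112,0)
cv2.imwrite('pics/c5.png',np.vstack([i,d])[:,:,::-1])
for p in [(.612,-.339,.062)]: print('wristcrop',(np.array(w2p(c,p))-[150,130])*2)
for p in [(.471,.133,.058),(.471,.133,.05)]: print('sidecrop',(np.array(w2p(c2,p))-[270,260])*2+[0,340])
"
```

```text
36.75 [ 0.6119 -0.3377  0.35  ] head 10.01 opening 0.093 inc [-0.0063 -0.0008  0.735 ] [0.0001 0.0001 0.0001]
wristcrop [264.9330499  151.84668938]
sidecrop [141.45147828 378.48028767]
sidecrop [140.47600428 383.66469907]
```

View pics/c5.png

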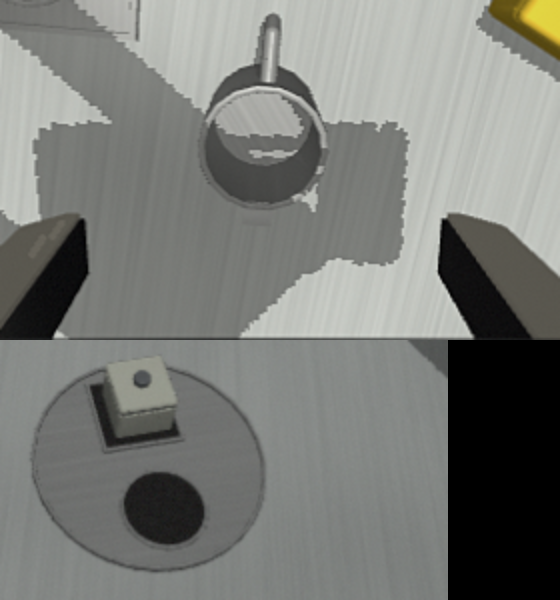

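The jug rim is centred at (265,147) with its handle straight up at (271,30), so the jaws line up. In the lower half, the tub sits in the square recess with its knob at (143,379), matching the prediction. I'll grasp the jug.

>>> {"fn": "arm_command", "kwargs": {
  "increments": [
    [0,0,0.1,0,0,0],
    [0,0,0.3,0,0,0],
    [0,0,0.5,0,0,0],
    [0,0,0.67,0,0,0],
    [0,0,0.735,0,0,0]
  ]
}}

```text
t: 37.48
tool_pos: [0.6102, -0.3372, 0.1981]
orientation: [-2.016, -2.401, 0.001]
force: [-1.0, -0.1, -1.2]
opening: 0.093
gripper_force: 0.0
```

>>> {"fn": "arm_command", "kwargs": {
  "increments": [
    [0,0,0,0,0,0],
    [0,0,0,0,0,0],
    [0,0,0,0,0,0],
    [0,0,0,0,0,0],
    [0,0,0,0,0,0]
  ],
  "fingers": 1,
  "force": 25
}}

```text
t: 38.1
tool_pos: [0.6121, -0.3384, 0.2038]
orientation: [2.019, 2.405, 0.0]
force: [-0.8, 0.4, 4.1]
opening: 0.0535
gripper_force: 25.0
```

>>> {"fn": "arm_command", "kwargs": {
  "increments": [
    [0,0,0,0,0,0],
    [0,0,0,0,0,0],
    [0,0,0,0,0,0],
    [0,0,0,0,0,0],
    [0,0,0,0,0,0]
  ]
}}

```text
t: 38.72
tool_pos: [0.6121, -0.3384, 0.2038]
orientation: [2.019, 2.405, 0.0]
force: [-0.7, 0.3, 5.9]
opening: 0.0531
gripper_force: 25.0
```

```bash
python3 -c "
from h import *
plan(.442,.229,.35,10)
"
```

```text
38.73 [ 0.6121 -0.3384  0.2038] head 9.98 opening 0.0531 inc [ 2.9406 -0.3453 -0.7341] [ 0.0003  0.0003 -0.0001]
```

>>> {"fn": "arm_command", "kwargs": {
  "increments": [
    [0,0,-0.15,0,0,0],
    [0,0,-0.35,0,0,0],
    [0,0,-0.55,0,0,0],
    [0,0,-0.734,0,0,0],
    [0,0,-0.734,0,0,0]
  ]
}}

```text
t: 39.35
tool_pos: [0.6127, -0.3387, 0.3538]
orientation: [2.015, 2.401, 0.001]
force: [-0.4, -0.3, -2.1]
opening: 0.0532
gripper_force: 25.0
```

>>> {"fn": "arm_command", "kwargs": {
  "increments": [
    [0.12,-0.01,0,0,0,0],
    [0.3,-0.03,0,0,0,0],
    [0.52,-0.06,0,0,0,0],
    [0.75,-0.09,0,0,0,0],
    [0.98,-0.115,0,0,0,0]
  ]
}}

```text
t: 39.98
tool_pos: [0.554, -0.1476, 0.3469]
orientation: [-2.018, -2.403, 0.002]
force: [0.8, -0.6, -1.8]
opening: 0.0535
gripper_force: 25.0
```

>>> {"fn": "arm_command", "kwargs": {
  "increments": [
    [0.2,-0.02,0,0,0,0],
    [0.4,-0.05,0,0,0,0],
    [0.6,-0.07,0,0,0,0],
    [0.8,-0.09,0,0,0,0],
    [0.98,-0.115,0,0,0,0]
  ]
}}

```text
t: 40.6
tool_pos: [0.4974, 0.0412, 0.3472]
orientation: [-2.018, -2.405, 0.003]
force: [0.8, -0.1, -1.0]
opening: 0.0531
gripper_force: 25.0
```

>>> {"fn": "arm_command", "kwargs": {
  "increments": [
    [0.22,-0.02,0,0,0,0],
    [0.46,-0.05,0,0,0,0],
    [0.7,-0.08,0,0,0,0],
    [0.9,-0.1,0,0,0,0],
    [0.98,-0.115,0,0,0,0]
  ]
}}

```text
t: 41.22
tool_pos: [0.4406, 0.2305, 0.3475]
orientation: [-2.016, -2.407, 0.004]
force: [1.3, -0.3, -1.9]
opening: 0.0531
gripper_force: 25.0
```

>>> {"fn": "arm_command", "kwargs": {
  "increments": [
    [0,0,0.1,0,0,0],
    [0,0,0.28,0,0,0],
    [0,0,0.46,0,0,0],
    [0,0,0.58,0,0,0],
    [0,0,0.61,0,0,0]
  ]
}}

```text
t: 41.85
tool_pos: [0.4407, 0.2279, 0.2245]
orientation: [-2.019, -2.404, 0.008]
force: [-0.5, 0.2, -1.8]
opening: 0.0534
gripper_force: 25.0
```

>>> {"fn": "arm_command", "kwargs": {
  "increments": [
    [0,0,0,0,0,0],
    [0,0,0,0,0,0],
    [0,0,0,0,0,0],
    [0,0,0,0,0,0],
    [0,0,0,0,0,0]
  ]
}}

```text
t: 42.48
tool_pos: [0.442, 0.229, 0.2278]
orientation: [2.02, 2.406, 0.001]
force: [-0.2, 0.2, -1.8]
opening: 0.0535
gripper_force: 25.0
```

```bash
python3 -c "
from h import *
plan(.442,.229,.207,10)
"
```

```text
42.48 [0.442  0.229  0.2278] head 9.99 opening 0.0535 inc [-2.000e-04 -1.000e-04  1.042e-01] [ 0.0002 -0.     -0.0001]
```

>>> {"fn": "arm_command", "kwargs": {
  "increments": [
    [0,0,0.03,0,0,0],
    [0,0,0.06,0,0,0],
    [0,0,0.09,0,0,0],
    [0,0,0.104,0,0,0],
    [0,0,0.104,0,0,0]
  ]
}}

```text
t: 43.1
tool_pos: [0.4419, 0.229, 0.2067]
orientation: [-2.02, -2.406, 0.001]
force: [-2.5, -0.9, 2.0]
opening: 0.0531
gripper_force: 25.0
```

>>> {"fn": "arm_command", "kwargs": {
  "increments": [
    [0,0,0,0,0,0],
    [0,0,0,0,0,0],
    [0,0,0,0,0,0],
    [0,0,0,0,0,0],
    [0,0,0,0,0,0]
  ],
  "fingers": -1
}}

```text
t: 43.72
tool_pos: [0.4419, 0.229, 0.2067]
orientation: [-2.02, -2.406, 0.0]
force: [-0.5, -0.1, 0.3]
opening: 0.0923
gripper_force: 0.0
```

>>> {"fn": "arm_command", "kwargs": {
  "increments": [
    [0,0,-0.1,0,0,0],
    [0,0,-0.3,0,0,0],
    [0,0,-0.5,0,0,0],
    [0,0,-0.7,0,0,0],
    [0,0,-0.9,0,0,0]
  ]
}}

```text
t: 44.35
tool_pos: [0.4417, 0.2289, 0.3881]
orientation: [2.02, 2.406, 0.0]
force: [0.1, 0.3, -0.1]
opening: 0.0929
gripper_force: 0.0
```

>>> {"fn": "arm_command", "kwargs": {
  "increments": [
    [0.1,0.05,0,0,0,0],
    [0.3,0.1,0,0,0,0],
    [0.55,0.15,0,0,0,0],
    [0.8,0.2,0,0,0,0],
    [1,0.2,0,0,0,0]
  ]
}}

```text
t: 44.98
tool_pos: [0.4465, 0.4347, 0.3864]
orientation: [-2.019, -2.407, 0.0]
force: [1.1, -0.0, -0.9]
opening: 0.0929
gripper_force: 0.0
```

>>> {"fn": "arm_command", "kwargs": {
  "increments": [
    [0,0,0,0,0,0],
    [0,0,0,0,0,0],
    [0,0,0,0,0,0],
    [0,0,0,0,0,0],
    [0,0,0,0,0,0]
  ]
}}

```text
t: 45.6
tool_pos: [0.4469, 0.4323, 0.387]
orientation: [2.021, 2.405, 0.0]
force: [-0.6, 0.5, -1.3]
opening: 0.093
gripper_force: 0.0
```

```bash
python3 -c "
from h import *
c=snap('scene','f1')
cv2.imwrite('pics/f1c.png',cv2.resize(c['image'][120:400,50:450],None,fx=2,fy=2)[:,:,::-1])
for p in [(.442,.229,.065),(.471,.133,.058),(.4795,-.195,.047),(.473,-.112,.076),(.487,-.2765,.097)]: print(np.round((np.array(w2p(c,p))-[50,120])*2))
"
```

```text
[540.  32.]
[482.  70.]
[188. 172.]
[265. 119.]
[ 86. 160.]
```

View pics/f1c.png

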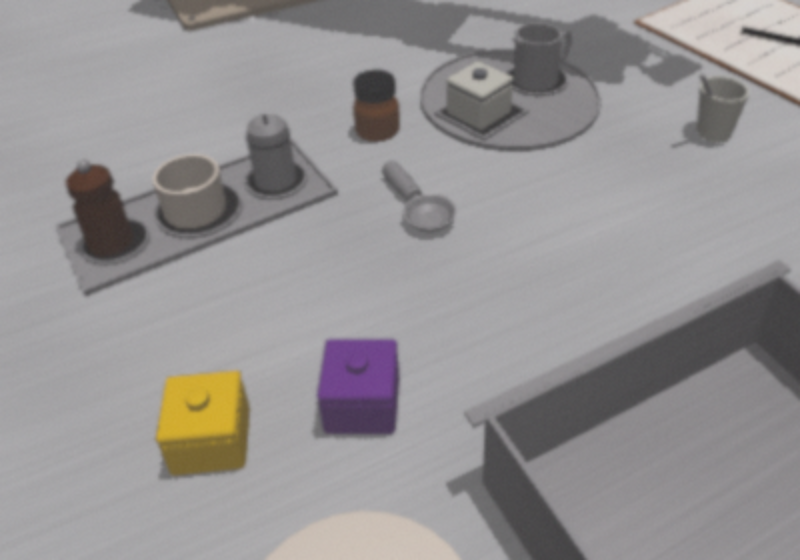

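All five stand upright in their recesses: jug (540,33), tub knob (481,72), ramekin (188,174), shaker (267,119), mill (83,165). Each is within a few pixels of prediction, and the cup and jar show no sign of having moved. I'll hand it in.

```bash
python3 -c "
from h import *
print(close_job())"
```

```text
the job is handed in; nothing more can be done
None
```

I handed the job in at about 46 s: jug and tub are on the round tray, and ramekin, shaker and mill on the long tray, all upright in their recesses with the cup and jar left alone; the judge returned no verdict, so this rests on my last camera check.

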